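Click the dosing unit's selector wheel round to the pointer and press its key

TASK

Set the laundry dosing unit for the next wash: with a fingertip, flick the cogs of its selector wheel round clockwise (seen from above), click by click, until the long cog with the metal bar has clicked into place at the fixed pointer on the front of the unit, without going a click too far. Only when the wheel is set, press the round metal key beside it right down and let it come back up. Do it all by gentle pushing: do not pinch or lift anything, do not shift the unit, and leave the things round it where they are.

Things in the scene. Friction and masses are not known exactly. Their poses are not given: they have to be found in the camera images.
- dosing_unit: Free-standing grey dosing unit with a white top, 2 to 3 kg, not fastened down (slides if pushed with over about 8 N). Housing 150 (its x) x 240 (its y) mm, flat top 51 mm above the table. Origin: centre of the underside, on the table; z up. Its front, with the dark pointer, is its -x side, roughly towards the robot. On top stand the selector wheel (at y = +42 mm) and the key (at y = -82 mm).
- pointer (a point): The pointer: a small dark fixed metal arrow at the unit's front edge, 12 mm wide, reaching from 50 to 96 mm in front (unit's -x) of the wheel's axis. This point is the middle of its top, 54 mm above the table and 75 mm in front of the axis; all the wheel's cogs pass above it.
- wheel_axis (a point): Point on the selector wheel's vertical axis, at the height of the cogs' top, 75 mm above the table. The wheel is a flat star of eight cogs 45 degrees apart: hub radius 36 mm, 66 mm high (a nut of 13 mm radius on the axis up to 81 mm); cogs 9 mm wide with round ends, out to 64 mm from the axis (one to 74 mm), their material from 58 to 75 mm above the table.
- index_tip (a point): End of the index cog, the long one (74 mm from the wheel's axis) with the metal bar on it (bar 6 mm wide, its top 81 mm above the table). This point is 75 mm above the table.
- selector (a joint): Angle of the black wheel, rad, growing clockwise from above; 0: index cog at the pointer (along the unit's -x); at q it is turned clockwise by q from there. A spring pawl clicks every 0.785 rad: a cog pushed just over half that (about 3 N at its end) snaps on to the next click by itself and stays (0.02 rad of play). Starts at rest on a click, 2 to 5 clicks before 0; stops at -5.6 and +1.6 clicks.
- dose_key (a joint): Travel of the dosing key, m: 0 up, 0.006 fully down (about 5 N); a spring brings it back. It is a round metal push button of 15 mm radius, pressed straight down.
- dose_key_top (a point): Centre of the key's top face, 72 mm above the table when up.
- dosing_cup: Bystander, loose: translucent open dosing cup, 57 mm across, 49 high; origin at the centre of its underside.
- soap_bar: Bystander, loose: white bar of soap, 39 x 87 x 24 mm; origin at the centre of its underside.
- thread_spool: Bystander, loose: upright pale thread spool, 29 mm across, 42 high; origin at the centre of its underside.
- masking_tape: Bystander, loose: roll of masking tape lying flat, 98 mm across, 25 high; origin at the centre of its underside.
- bearing: Bystander, loose: ball bearing lying flat, 52 mm across, 16 high; origin at the centre of its underside.
- wash_timer: Bystander, loose: round wind-up timer, 66 mm across, 52 high; origin at the centre of its underside.

How it is judged:
By the outcome, as a careful person would: the job done as asked, in the order asked, and still so for the second after the job is handed in, with the robot touching nothing.
It also fails if it takes over 67 s, if anything falls off the work surface, if the arm or the gripper's body presses on something with over 40 N, if the wrist force passes 120 N, or if a joint passes its speed limit or range.

ROBOT

A 6-joint arm with a two-finger parallel gripper is mounted at the origin on a cart in front of the work surface, level with it; the furniture and walls round the work are solid. World frame = base frame: x ahead of the robot, y to its left, z up, the work surface at z = 0. Lengths are in m, angles in rad, forces in N, time in s.
With the tool pointing down it reaches from about 0.275 to 0.825 m from the base axis. Payload 4.9 kg.
Tool frame: the origin (TCP) lies at the very end of the fingers, on their centre line; the grasp point (between the pads) lies 19 mm behind it; z points along the fingers, y is the line along which they close (so a half turn about z gives the same grasp; the last joint's range is limited). The gripper opens to 85 mm and grips with 20 to 120 N. Pads are 22 mm wide; open, the fingers measure 114 mm over their backs; the gripper's body (76 mm by 85 mm) begins 54 mm behind the grasp point. The pads swing forward as they close: fully open they stand 13 mm farther back than shut.
Start: joints at [-1.361, 0.326, -0.193, 1.052, 0, 1.437], TCP at [0.185, -0.518, 0.231] pointing down, gripper open.
Joint ranges: [-2.65, 2.65], [-0.97, 1.79], [-1.3, 1.35], [-1.93, 2.1], [-1.47, 1.37], [-3.14, 3.14]. Speed limits (rad/s): [2.57, 2.57, 3.14, 3.14, 3.14, 3.14].

INTERFACE

Orientations are given as a rotation vector (axis times angle).
In Python, from rig import bot gives the robot as it stands. Calls block until the motion is done:
- bot.reach(position, orientation): joint-space move of the TCP to a pose.
- bot.line_to(position, ori=None, max_speed=0.15, until_force=None): straight line of the TCP; ori=None keeps the orientation; max_speed is the mean speed in m/s. With until_force (N) it stops when the force on the tool has changed by that much, and returns True; else False.
- bot.move_joints(angles): joint-space move.
- bot.command_gripper(opening, f_grip=None): finger opening in m; f_grip is the grip in N (None keeps the last); returns when the fingers have stopped.
- bot.pause(seconds).
- bot.inverse_kinematics(position, orientation): joint angles nearest the present ones, or None.
- bot.read_camera(name): name is "side" or "top"; returns a dict with "img" (400x640x3 uint8, blue, green, red), "mtx" (3x3 intrinsics, pixels), "dist" ([k1, k2, p1, p2, k3] as OpenCV has them; the pictures are not rectified), "pose" (4x4, takes a point from camera to world coordinates). Camera axes: x right, y up, looking along -z (the intrinsics and any distortion apply to the point x, -y, -z); pixel columns grow to the right and rows downward; lengths in m; the calibration is good to about 2 mm. A picture is of the moment at which its call begins. There is no depth.
A pose or a line that the arm cannot do raises bot.Unreachable and nothing moves.
- bot.sign_off(): hands the job in, once; it reports no verdict.
Readings, each from a call of its own:
- bot.read_clock(): time.
- bot.read_joint_pos(): joint angles.
- bot.read_dq(): joint speeds.
- bot.read_tau(): joint torques, N m.
- bot.read_tcp_pos(): TCP position.
- bot.read_tool_rot(): TCP orientation.
- bot.read_force(): force on the tool from outside, world axes, zero at the start.
- bot.read_moment(): the same for the moment, N m.
- bot.read_grip_width(): finger opening in m.
Only numpy, scipy, OpenCV 4.12 (cv2) and the standard library are available. Lean on these libraries where they do the work, as an engineer would, in place of code of your own. Each camera call takes 0.05 s, during which the arm holds its last target. There are 200 camera calls.

## Working session

There is one attempt and no reset: what is moved stays moved. The work goes in short steps, each a Python script; the robot and the scene stay as the last script left them, time stands still between calls to the robot, and variables do not carry over. Pictures are saved under pics/ and viewed, on a budget of 10 in all, crops included, one or two more only if the job needs it, and the job is handed in when it is done.

```bash
ls; mkdir -p pics
cat > h.py <<'E'
import numpy as np, cv2
from rig import bot
def snap(cam,name=None,crop=None,scale=1):
    c=bot.read_camera(cam)
    if name:
        im=c["img"]
        if crop: x0,y0,x1,y1=crop; im=im[y0:y1,x0:x1]
        if scale!=1: im=cv2.resize(im,None,fx=scale,fy=scale,interpolation=cv2.INTER_CUBIC)
        cv2.imwrite("pics/"+name+".png",im)
    return c
def world(c,uv,z):
    """pixel -> world point on plane z"""
    p=cv2.undistortPoints(np.array([[uv]],float),np.array(c["mtx"]),np.array(c["dist"],float))[0,0]
    T=np.array(c["pose"]); d=T[:3,:3]@np.array([p[0],-p[1],-1.]); o=T[:3,3]
    return o+d*(z-o[2])/d[2]
def pix(c,P):
    T=np.array(c["pose"]); q=T[:3,:3].T@(np.atleast_2d(P)-T[:3,3]).T
    q=q*np.array([[1],[-1],[-1]])
    return cv2.projectPoints(q.T.copy(),np.zeros(3),np.zeros(3),np.array(c["mtx"]),np.array(c["dist"],float))[0][:,0]
E
python3 - <<'E'
from h import *
a=snap("top","top0"); b=snap("side","side0")
print(np.round(a["pose"],3),np.round(b["pose"],3)); print(bot.read_clock(),bot.read_tool_rot(),bot.read_grip_width())
E
```

```text
pics
[[ 0.055  0.977 -0.208  0.338]
 [-0.998  0.053 -0.017 -0.023]
 [-0.005  0.209  0.978  0.988]
 [ 0.     0.     0.     1.   ]] [[ 0.987  0.082 -0.14   0.353]
 [-0.162  0.502 -0.85  -0.958]
 [ 0.001  0.861  0.508  0.653]
 [ 0.     0.     0.     1.   ]]
0.1 [-3.09372143e+00 -5.37054059e-01  1.05063155e-04] 0.08552923822463573
```

View pics/top0.png

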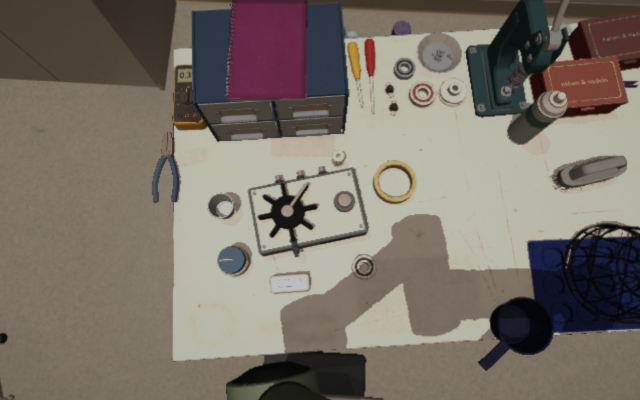

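View pics/side0.png

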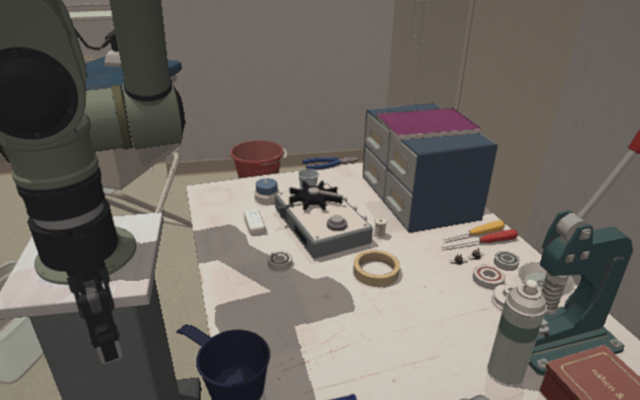

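The top view shows the wheel at about (288,211), the index bar pointing up and to the right to (306,184), the pointer at (296,250) and the key at (344,201). I'll enlarge it.

Run:
```python
from h import *
snap("top","top1",(200,140,400,290),4)
```

```text
(no output)
```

View pics/top1.png

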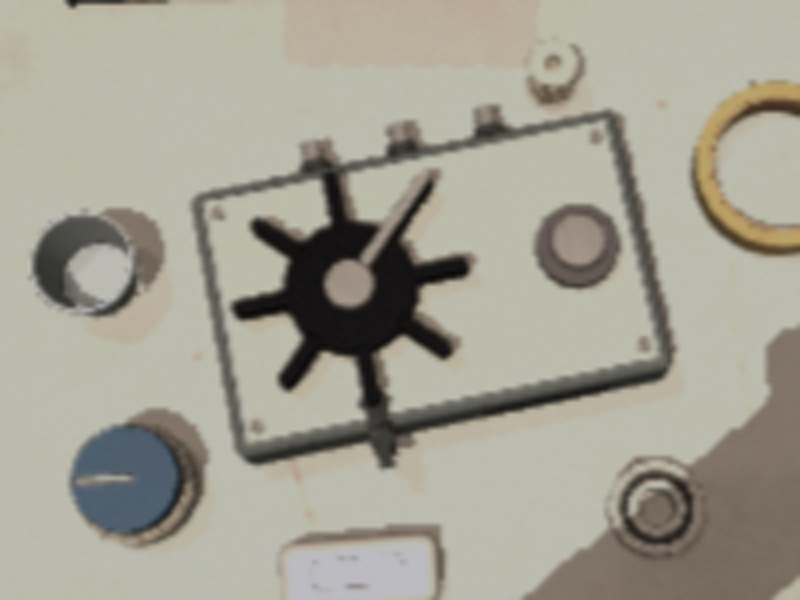

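Run:
```python
from h import *
c=snap("top")
W=lambda u,v,z: world(c,(200+u/4-.375,140+v/4-.375),z)
ax=W(348,283,.081); key=W(578,238,.072); tip=W(433,174,.081); ptr=W(387,462,.052)
print("ax",ax,"key",key,"tip",tip,"ptr",ptr)
cs=[W(*p,.051) for p in((197,198),(610,113),(668,362),(245,455))]
print(np.round(cs,4)); print([np.linalg.norm(cs[i]-cs[(i+1)%4]) for i in range(4)])
yd=(cs[0]+cs[3]-cs[1]-cs[2])[:2]; yd/=np.linalg.norm(yd); print("psi",np.degrees(np.arctan2(-yd[0],yd[1])))
k=(ax-key)[:2]; print("psi key-ax",np.degrees(np.arctan2(-k[0],k[1])),np.linalg.norm(k))
d=(tip-ax)[:2]; print("idx ang",np.degrees(np.arctan2(d[1],d[0])),np.linalg.norm(d))
d=(ptr-ax)[:2]; print("ptr ang",np.degrees(np.arctan2(d[1],d[0])),np.linalg.norm(d))
for n,(u,v),z in(("cup",(85,270),.0),("spool",(554,62),.042),("cabinet front btm",(345-200)and(580,-28),0.2)): print(n,W(u,v,z))
for z in (0,.1,.2,.25): print(z,world(c,(278,95),z),world(c,(345,135),z))
```

```text
ax [0.52522304 0.06647298 0.081     ] key [ 0.55817208 -0.05325905  0.072     ] tip [0.58677769 0.02558574 0.081     ] ptr [0.43558663 0.04168112 0.052     ]
[[ 0.5744  0.1555  0.051 ]
 [ 0.6352 -0.0684  0.051 ]
 [ 0.4975 -0.1052  0.051 ]
 [ 0.4353  0.1173  0.051 ]]
[np.float64(0.23198333340545582), np.float64(0.14247184321710205), np.float64(0.231083900190365), np.float64(0.14424956057018265)]
psi 15.399492448135035
psi key-ax 15.386361838219303 0.12418293056841125
idx ang -33.59382117972098 0.07389683177768287
ptr ang -164.5394850897461 0.09300173393166043
cup [0.54136949 0.22535259 0.        ]
spool [ 0.66620178 -0.03622351  0.042     ]
cabinet front btm [ 0.65668538 -0.04410775  0.2       ]
0 [0.8253781  0.11569138 0.        ] [ 0.7316519  -0.05069779  0.        ]
0.1 [0.77605078 0.10169006 0.1       ] [ 0.69180788 -0.04786369  0.1       ]
0.2 [0.72672345 0.08768874 0.2       ] [ 0.65196386 -0.04502959  0.2       ]
0.25 [0.70205978 0.08068808 0.25      ] [ 0.63204185 -0.04361254  0.25      ]
```

```bash
cat >> h.py <<'E'
from scipy.spatial.transform import Rotation as Rn
AX=np.array([.5252,.0665]); PSI=np.radians(15.4); IDX0=-30.
def pose(th,z,R=.077,off=.019,s=1):
    """tool beside (counterclockwise of) a cog at world angle th deg; tool x radial, y tangential"""
    a=np.radians(th); ur=np.array([np.cos(a),np.sin(a)]); ut=np.array([-ur[1],ur[0]])
    p=AX+R*ur+off*ut
    x=s*np.r_[ur,0]; zt=np.array([0,0,-1.]); y=np.cross(zt,x)
    return np.r_[p,z],Rn.from_matrix(np.c_[x,y,zt]).as_rotvec()
E
python3 - <<'E'
from h import *
for s in(1,-1):
  for th in(-20,-30,-65,-100,-155):
    q=bot.inverse_kinematics(*pose(th,.063,s=s)); print(s,th,None if q is None else np.round(q,2))
E
```

```text
1 -20 [-0.03  0.58 -0.25  0.74  0.   -2.82]
1 -30 [-0.05  0.58 -0.26  0.73 -0.   -2.67]
1 -65 [-0.12  0.53 -0.34  0.7  -0.   -2.13]
1 -100 [-0.16  0.47 -0.46  0.64  0.   -1.56]
1 -155 [-0.12  0.37 -0.63  0.57 -0.   -0.56]
-1 -20 [-0.03  0.58 -0.25  0.74  0.    0.32]
-1 -30 [-0.05  0.58 -0.26  0.73  0.    0.48]
-1 -65 [-0.12  0.53 -0.34  0.7   0.    1.01]
-1 -100 [-0.16  0.47 -0.46  0.64  0.    1.58]
-1 -155 [-0.12  0.37 -0.63  0.57 -0.    2.58]
```

Run:
```python
from h import *
bot.command_gripper(0.0,20)
p,o=pose(IDX0+9,.2,s=-1)
bot.reach(p,o); p[2]=.085; bot.line_to(p,max_speed=.15)
p[2]=.063; print(bot.line_to(p,max_speed=.05,until_force=4))
print(bot.read_clock(),bot.read_tcp_pos(),p,bot.read_force(),bot.read_grip_width())
c=snap("side","s1",(240,140,400,260),5); print(pix(c,bot.read_tcp_pos()))
```

```text
False
5.0 [0.60368659 0.05667007 0.0626986 ] [0.60389468 0.0566437  0.063     ] [ 0.04429747 -0.07141224 -0.76333249] 0.000275508313502798
[[345.3195541  195.07483796]]
```

View pics/s1.png

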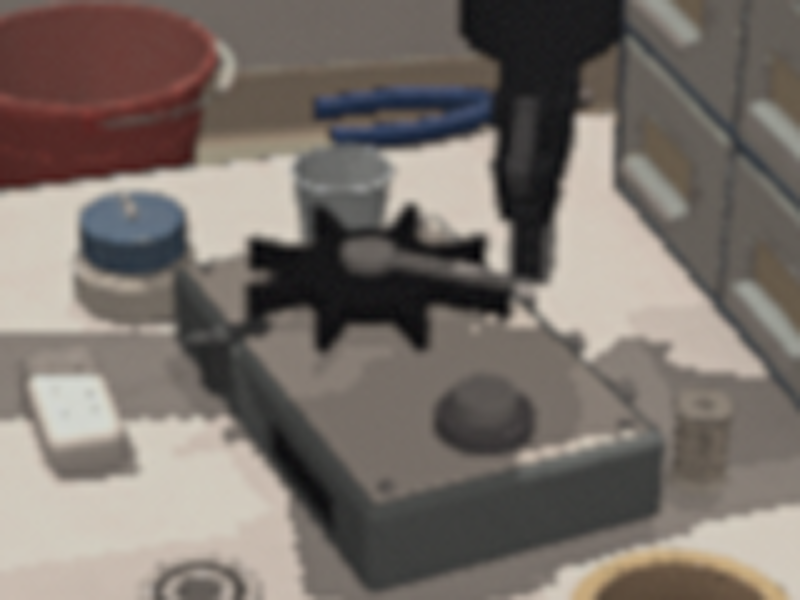

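The fingertip is at crop (530,275), which is where I predicted it. It sits beside and behind the index bar's end at (520,285). Now I'll push the first click.

```bash
cat >> h.py <<'E'
def sweep(a,b,lim=7,v=.05,n=6,z=.063):
    for th in np.linspace(a,b,n+1)[1:]:
        p,o=pose(th,z,s=-1); hit=bot.line_to(p,o,max_speed=v,until_force=lim)
        print(round(th,1),hit,np.round(bot.read_force(),1))
        if hit: return True
E
python3 - <<'E'
from h import *
sweep(IDX0+9,IDX0-31,n=8)
print(bot.read_clock())
snap("side","s2",(240,140,400,260),5)
E
```

```text
-26.0 False [-0.8  0.   0.1]
-31.0 False [ 0.1 -0.2 -0.3]
-36.0 False [ 1.7  1.9 -0.1]
-41.0 False [1.1 1.  0.3]
-46.0 False [-0.2  0.  -0.2]
-51.0 False [-1.   0.2 -0.5]
-56.0 False [-0.3  0.2 -0.6]
-61.0 False [1.  0.1 1.3]
7.3833
```

View pics/s2.png

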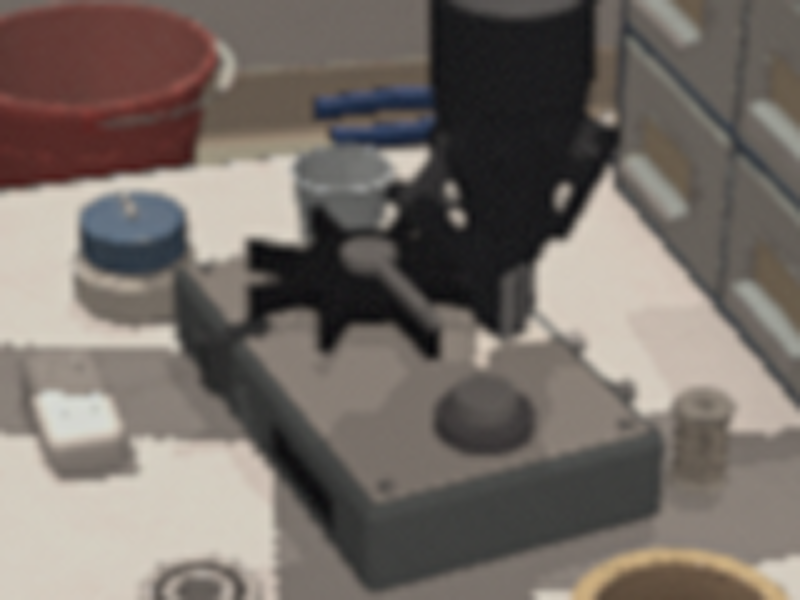

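The first click is done: the bar's end moved from (520,285) to (435,325), one cog pitch, and nothing else moved. Now the second click.

Run:
```python
from h import *
sweep(IDX0-31,IDX0-76,n=9)
print(bot.read_clock(),bot.read_tcp_pos())
snap("side","s3",(240,140,400,260),5)
```

```text
-66.0 False [0.3 0.2 0.2]
-71.0 False [ 0.4 -0.2  0.8]
-76.0 False [-0.2  0.4 -0. ]
-81.0 False [2.4 0.3 1. ]
-86.0 False [ 1.7 -0.6 -0.2]
-91.0 False [1.1 0.2 1. ]
-96.0 False [-0.2 -0.4  0.1]
-101.0 False [ 0.8  0.4 -0. ]
-106.0 False [1.3 0.  0.6]
10.0583 [ 0.52237475 -0.01268723  0.06298081]
```

View pics/s3.png

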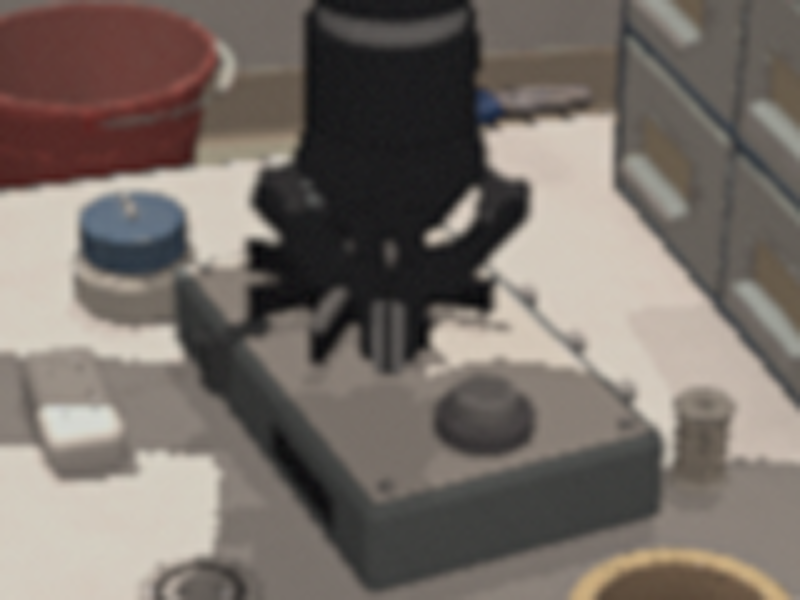

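The second click is done: the bar is now at (330,320), one cog before the pointer, and the unit hasn't moved. I'll push the third click, back off, rise, move clear of the view and check.

Run:
```python
from h import *
sweep(IDX0-76,IDX0-120,n=9)
p,o=pose(IDX0-112,.063,s=-1); bot.line_to(p,o,max_speed=.08)
p[2]=.13; bot.line_to(p,max_speed=.15)
p[:2]=[.44,-.16]; bot.line_to(p,max_speed=.25)
print(bot.read_clock())
snap("top","t4",(200,140,400,290),4)
```

```text
-110.9 False [1.  0.5 0.6]
-115.8 False [1.1 0.4 0.2]
-120.7 False [-0.4 -0.9  0. ]
-125.6 False [ 1.3 -1.3 -0.4]
-130.4 False [ 1.1 -0.8  0.7]
-135.3 False [-0.1 -0.1  0.3]
-140.2 False [ 0.  -0.6 -0.1]
-145.1 False [ 0.1  0.7 -0.5]
-150.0 False [ 0.1 -0.3  0.4]
14.375
```

View pics/t4.png

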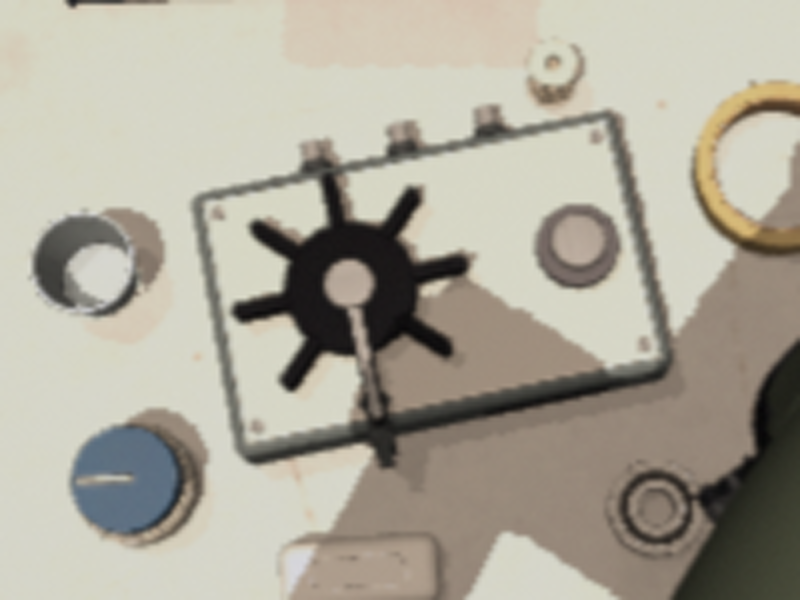

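The wheel is set: the bar runs from the nut at (348,283) to (378,415), in line with the pointer at (385,450), and the housing and bystanders are where they were. Now the key.

```bash
python3 - <<'E'
from h import *
k=np.array([.5581,-.0532]); o=pose(-75+15,.1,s=-1)[1]
o=Rn.from_matrix(np.c_[[np.sin(PSI),-np.cos(PSI),0],np.cross([0,0,-1],[np.sin(PSI),-np.cos(PSI),0]),[0,0,-1]]).as_rotvec()
p,o=pose(-75,.13,s=-1); p[:2]=k
bot.line_to(p,o,max_speed=.2)
p[2]=.077; bot.line_to(p,max_speed=.1)
f0=bot.read_force()
for z in np.arange(.074,.0605,-.001):
    p[2]=z; hit=bot.line_to(p,max_speed=.015,until_force=20); f=bot.read_force()-f0
    print(round(z,4),np.round(bot.read_tcp_pos(),4),np.round(f,1))
    if hit or f[2]>12: break
bot.pause(.3); print(bot.read_tcp_pos(),bot.read_force()-f0)
snap("side","s5",(240,140,400,260),5)
p[2]=.077; bot.line_to(p,max_speed=.03); print(bot.read_force()-f0)
p[2]=.15; bot.line_to(p,max_speed=.15)
p[:2]=[.42,-.2]; p[2]=.2; bot.line_to(p,max_speed=.25); bot.pause(.5)
print(bot.read_clock())
a=snap("top","t6",(200,140,400,290),3); b=snap("side","s6",(240,140,400,260),3)
E
python3 -c "
import cv2,numpy as np
a,b,s=[cv2.imread(f'pics/{n}.png') for n in('t6','s6','s5')]
s=cv2.resize(s[200:520,200:600],(320,256))
c=np.zeros((600,800,3),np.uint8)
a=cv2.resize(a,(480,360)); b=cv2.resize(b,(320,240)); c[:360,:480]=a; c[:240,480:]=b; c[250:506,480:]=s
cv2.imwrite('pics/c6.png',c)"
```

```text
0.074 [ 0.5582 -0.0532  0.0742] [-0.6  0.5 -0.1]
0.073 [ 0.5581 -0.0532  0.073 ] [ 0.3  0.8 -0.9]
0.072 [ 0.5583 -0.0532  0.0721] [ 0.6  0.9 -1.5]
0.071 [ 0.5583 -0.0532  0.0711] [0.8 0.4 0.3]
0.07 [ 0.5583 -0.0532  0.0701] [0.7 1.4 2.2]
0.069 [ 0.5583 -0.0532  0.0691] [0.5 1.7 2.4]
0.068 [ 0.5583 -0.0532  0.0681] [0.9 0.9 2.8]
0.067 [ 0.5583 -0.0532  0.0671] [0.4 0.6 3.6]
0.066 [ 0.5583 -0.0532  0.0661] [0.8 1.5 3. ]
0.065 [ 0.5583 -0.0532  0.0659] [-1.7  1.6 10.3]
0.064 [ 0.5584 -0.0532  0.0658] [-3.7  2.3 17.1]
[ 0.55837975 -0.05322269  0.06580739] [-3.72643569  1.61059042 16.82258526]
[ 0.76931187  1.87161126 -0.79762794]
22.325
```

View pics/c6.png

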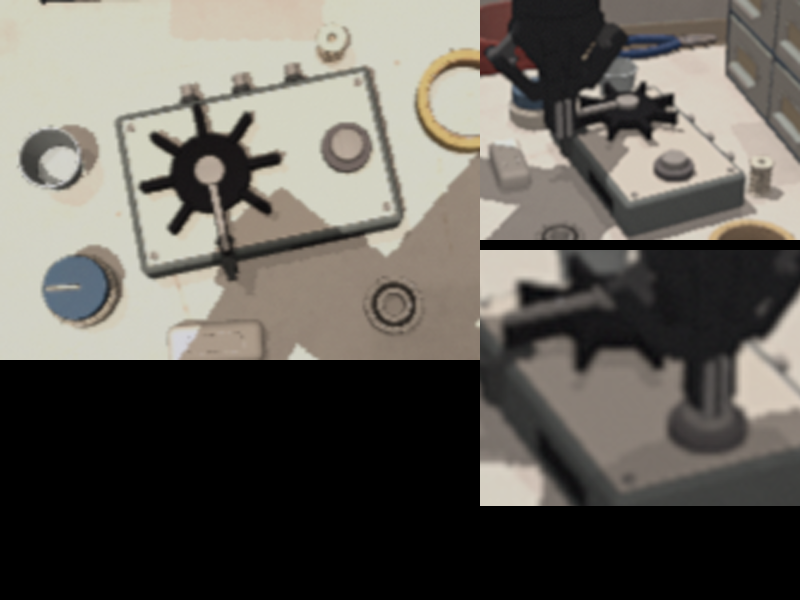

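The key bottomed out at z = 0.066 and is back up. The bar is still at the pointer, with everything else in place and the robot clear, so I'm handing it in.

```bash
python3 -c "
from rig import bot
print(bot.read_force(),bot.read_clock()); bot.sign_off()"
```

```text
[ 0.06502794 -0.15681377 -0.80406236] 22.425
the job is handed in; nothing more can be done
```

The dosing unit is set and the job is handed in, at about 22 s on the robot's clock.

- **Wheel:** With the gripper shut, I pushed only the long cog clockwise with the fingertip, three clicks. Pushing forces read about 2.5 N, well under the roughly 8 N that would slide the unit. The top picture afterwards shows the metal bar in line with the pointer.
- **Key:** I pressed it only after that check. Force built up from z = 0.071 m to a hard stop at 0.0659 m, which is the full 6 mm, with about 17 N at the bottom. On backing off, the force returned to about zero and the key looks up again in the pictures.
- **Surroundings:** The last pictures show the unit and the bystanders in view unmoved, and the arm clear of everything.

No check failed. The only mismatch was my first reading of the bar's angle, about 4° off the nearest click, which I put down to pixel reading error.

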